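Move a slide carrier to the draining hook

ROBOT

A 6-joint arm with a two-finger parallel gripper is mounted at the origin on a cart in front of the work surface, level with it; the furniture and walls round the work are solid. World frame = base frame: x ahead of the robot, y to its left, z up, the work surface at z = 0. Lengths are in m, angles in rad, forces in N, time in s.
With the tool pointing down it reaches from about 0.375 to 0.75 m from the base axis. Payload 9 kg.
Tool frame: the origin (TCP) lies on the centre line of the jaws, within the pads' length; the fingertips stand env.tips_ahead ahead of it and the grasp point (between the pads) lies 6 mm ahead of it (env.tips_ahead is the distance from the TCP to the fingertips, in m); z points along the fingers, y is the line along which they close (so a half turn about z gives the same grasp; the last joint's range is limited). The gripper opens to 85 mm and grips with 20 to 120 N. Pads are 22 mm wide; open, the fingers measure 114 mm over their backs; the gripper's body (76 mm by 85 mm) begins 54 mm behind the grasp point. The pads swing forward as they close: fully open they stand 13 mm farther back than shut.
Start: joints at [0.903, 0.104, 0.097, 1.564, 0, 1.353], TCP at [0.261, 0.54, 0.256] pointing down, gripper open.
Joint ranges: [-2.99, 2.99], [-0.84, 1.86], [-1.1, 1.16], [-1.84, 2.11], [-1.51, 1.56], [-3.14, 3.14]. Speed limits (rad/s): [2.22, 2.22, 2.57, 3.14, 3.14, 3.14].

INTERFACE

Orientations are given as a unit quaternion [x, y, z, w].
In Python, from cell import env gives the robot as it stands. The module is installed in compiled form; this text tells all that it offers.
- The arm moves only by the tool servo_tool, never from a script. Its argument "commands" is a list of rows, each an object with "travel": the shift along the tool's x, y, z in m, a list of three; "delta_rot": the turn, a rotation vector about the tool's x, y, z in degrees, a list of three; "grip": the closure, from 0 (fully open) to 1 (shut). A call has 1 to 12 rows; each row is the pose to reach, as a shift and turn from the pose commanded when the call began, along the tool's axes at that moment; what a row does not reach only later rows make up. A row lasts 1/12 s, in which the tool goes at most 41.7 mm and 7.16 degrees, less where a joint would pass 70% of its speed; a pose out of reach is approached as far as the arm can. A call with a gripper value outside its range is refused whole. The fingers move at their own pace and stop on an object; "newtons" is the grip in N (left out, the last holds). Time passes only in rows, so rows that repeat a pose let the fingers close. It gives the time, the measured TCP pose, the force and the opening at its end, in the units of the state.
- env.observe(): the state, without advancing time (a new reading comes with each control period).
- env.get_image(name): name is "scene" or "top" or "wrist"; returns the picture (400x640x3 uint8, blue, green, red); there is no depth.
- env.get_calibration(name): a dict with "vertical_fov" (degrees; the focal length in pixels is half the picture's height over the tangent of half this angle, whatever the lens; pixels are square), "cx", "cy" (the principal point, pixels), "position" and "rotation" of the camera in the world; the wrist camera has in their place "hand_eye" (4x4, takes a point from camera to tool coordinates, whose origin is the TCP and whose axes are the flange's). Camera axes: x right, y down, z forward; pixel columns grow to the right and rows downward; lengths in m; the calibration is good to about 2 mm. A picture is of the moment at which its call begins: read the wrist's pose just before it. get_calibration takes no time and is no camera call.
- env.job_done(): hands the job in, once; it reports no verdict.
Trained networks look in the newest picture that a camera, given by its name, has taken for a name from the list of things; names that differ only in an ending like _2 or _b are one class to them, and where a whole thing is asked for, a point or a joint stands for the part that bears it (a point fixed in the world has none). Each returns a list of dicts, best first, with "p" (0 to 1); they miss things now and then, are a little off and sometimes report something else, mostly with a low value. They report only what shows in the picture. A call takes as long as a camera call.
- env.search_frame(camera, target): "bbox" ([centre column, centre row, width, height] as shares, 0 to 1, of the picture: columns of its width, rows of its height, round what is visible of it).
- env.outline_of(camera, target): "mask" (400x640 bool, what is visible of it) and "bbox" ([centre column, centre row, width, height] as shares, 0 to 1, of the picture: columns of its width, rows of its height, round what is visible of it).
The state is a dict: "time": time; "joint_positions": joint angles; "joint_velocities": joint speeds; "tau": joint torques, N m; "tool_pos": TCP position; "eef_rot": TCP orientation; "force": force on the tool from outside, world axes, zero at the start; "ft_torque": the same for the moment, N m; "width": finger opening in m.
Only numpy, scipy, OpenCV 4.12 (cv2) and the standard library are available. Lean on these libraries where they do the work, as an engineer would, in place of code of your own. Each camera call takes 0.05 s, during which the arm holds its last target. There are 200 camera calls.

TASK

Take the slide carrier with the orange grip off its hook and hang it on the empty hook over the green drip tray, with its bar down in both prongs. Carry it level and never set it down or let it drop on the way, and leave the carrier with the blue grip hanging undisturbed.

Things in the scene. Friction and masses are not known exactly. Their poses are not given: they have to be found in the camera images.
- carrier_orange: Slide carrier, orange ends and grip block, 56 (x) x 102 (y) x 135 (z) mm, 0.16 kg, hung on one of 3 stands. Origin: centre of its underside, z up. A 30 mm high basket; rods at y = +-47 mm rise to a round bar along y. The grip block stands on mid-bar: 24 (x) x 16 (y) mm, 97 to 135 mm above the origin; grip from above across its 16 mm (close along y), about 125 mm above the origin.
- carrier_blue: The same carrier with blue ends and grip, hanging on another stand; a bystander. Origin, axes as the orange one. Both hang on fixed stands like the empty one (grey trays), in line with them, undersides 45 mm and grip tops 180 mm above the worktop.
- orange_bar (a point): Middle of the carrier's bar (8 mm thick, along the carrier's y), 95 mm above its origin; axes as the carrier's. The bar hangs in the hook, the end rods outside its two prongs, with 18 mm of play along y either way. To unhook: up 25 to 45 mm (at 53 mm the basket meets the prongs from below), then at least 65 mm along the carrier's -x, clear of the prongs. To hang: the reverse.
- drain_hook (a point): Where the bar's middle rests on the empty hook, 140 mm above the worktop. Axes: x away from the robot (within 20 degrees) to the post 54 mm behind, y along the bar, z up. Two prongs of 6 mm wire at y = +-22 mm, each a V in x-z, open to -x and up, mouth 44 mm wide, sides at 40 degrees, so the bar centres itself. Prongs and post reach 14 mm above this point. Fixed stand, green tray below.

How it is judged:
By the outcome, as a careful person would: the job done as asked, in the order asked, and still so for the second after the job is handed in, with the robot touching nothing.
It also fails if it takes over 48 s, if anything falls off the work surface, if the arm or the gripper's body presses on something with over 40 N, if the wrist force passes 120 N, or if a joint passes its speed limit or range.

## Working session

There is one attempt and no reset: what is moved stays moved. The work goes in short steps, Python scripts to look and compute and a tool call to move; the robot and the scene stay as the last step left them, time stands still between calls to the robot, and variables do not carry over. Pictures are saved under pics/ and viewed, on a budget of 10 in all, crops included, one or two more only if the job needs it, and the job is handed in when it is done.

Besides the shell and the picture viewer there is one more tool, called in YAML: its name, and indented under it one key for each argument. servo_tool: Moves the arm, as the interface text tells. Its arguments: {"type":"object","properties":{"commands":{"type":"array","items":{"type":"object","properties":{"travel":{"type":"array","items":{"type":"number"}},"delta_rot":{"type":"array","items":{"type":"number"}},"grip":{"type":"number"}}}},"newtons":{"type":"number"}},"required":["commands"]}

```bash
mkdir -p pics; python3 - <<'E'
from cell import env
import cv2,numpy as np
s=env.observe();print({k:np.round(v,3) for k,v in s.items()},env.tips_ahead)
for c in ["scene","top"]:
    im=env.get_image(c);cv2.imwrite(f"pics/{c}0.png",im)
    k=env.get_calibration(c);print(c,{a:np.round(b,4) for a,b in k.items()})
    for t in ["carrier_orange","carrier_blue","drain_hook"]:
        try:
            for d in env.search_frame(c,t)[:3]:print(t,round(d['p'],2),np.round(np.array(d['bbox'])*[640,400,640,400],1))
        except Exception as e:print(t,e)
a=cv2.imread("pics/scene0.png");
print(env.get_calibration("wrist"))
E
```

```text
{'time': np.float64(0.0), 'joint_positions': array([0.903, 0.105, 0.096, 1.564, 0.   , 1.353]), 'joint_velocities': array([ 0.001,  0.001, -0.002,  0.   , -0.   , -0.001]), 'tau': array([ 1.0000e-03, -5.5693e+01,  5.0365e+01,  1.7000e-02, -0.0000e+00,
       -0.0000e+00]), 'tool_pos': array([0.261, 0.54 , 0.256]), 'eef_rot': array([ 0.223,  0.975, -0.001, -0.   ]), 'force': array([ 0.161, -0.152, -0.339]), 'ft_torque': array([ 0.024,  0.015, -0.012]), 'width': np.float64(0.085)} 0.025
scene {'vertical_fov': np.float64(47.027), 'cx': np.float64(317.6366), 'cy': np.float64(204.8195), 'position': array([0.279 , 0.5035, 0.8084]), 'rotation': array([-0.2473,  0.9047, -0.3345,  0.0921])}
carrier_orange 0.85 [258.6 317.2  53.8  76.9]
carrier_blue 0.63 [324.9 230.4  53.5  72.1]
drain_hook 0.58 [373.4 161.   61.3  81.5]
top {'vertical_fov': np.float64(50.6428), 'cx': np.float64(321.3882), 'cy': np.float64(196.7323), 'position': array([0.4977, 0.0203, 1.0881]), 'rotation': array([ 0.7115, -0.7014,  0.0348, -0.0239])}
carrier_orange 0.93 [221.1 209.   50.9  26.2]
carrier_blue 0.68 [316.  210.6  39.4  33.1]
drain_hook 0.88 [417.  209.   54.7  57.9]
{'vertical_fov': 64.75504526137948, 'cx': 317.28389007260705, 'cy': 202.80937934452126, 'hand_eye': array([[ 5.04266776e-04, -9.63369460e-01, -2.68177234e-01,
         6.98049731e-02],
       [ 9.99999475e-01,  2.46644239e-04,  9.94331173e-04,
        -2.31600044e-04],
       [-8.91763915e-04, -2.68177595e-01,  9.63369079e-01,
        -1.17666066e-01],
       [ 0.00000000e+00,  0.00000000e+00,  0.00000000e+00,
         1.00000000e+00]])}
```

```bash
python3 -c "
import cv2
a=cv2.imread('pics/scene0.png');b=cv2.imread('pics/top0.png')
cv2.imwrite('pics/a.png',cv2.resize(a[90:390,180:500],None,fx=2,fy=2));cv2.imwrite('pics/b.png',cv2.resize(b[110:310,150:470],None,fx=2.5,fy=2.5))"
```

```text
(no output)
```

View pics/a.png

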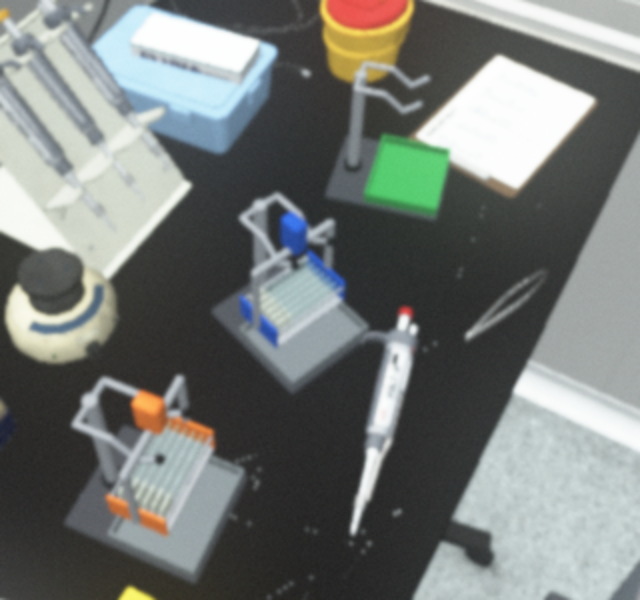

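View pics/b.png

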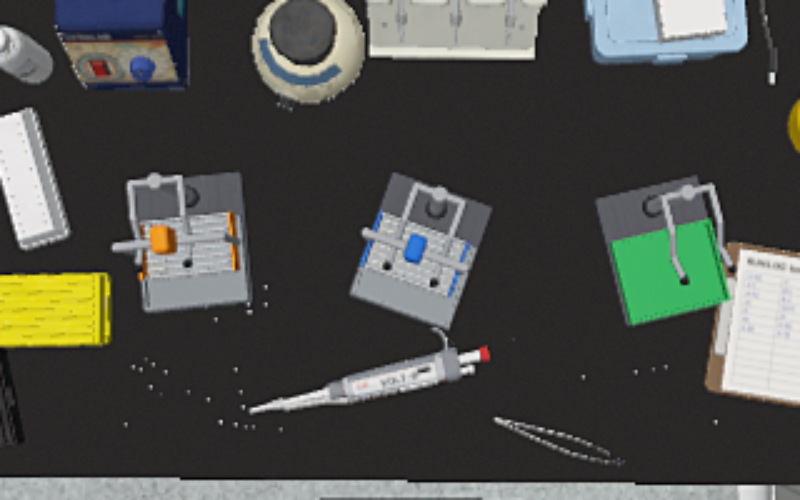

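Top view: orange grip at about (215,206) px, blue at about (316,209). The empty hook's post top is near (424,187) and its prongs run to about (424,222) and (443,218). The scene view agrees: orange is nearest, then blue, then the empty hook over the green tray.

```bash
cat > h.py <<'E'
from cell import env
import numpy as np, cv2
from scipy.spatial.transform import Rotation as R
def cam(c):
    k=env.get_calibration(c); f=200/np.tan(np.radians(k['vertical_fov'])/2)
    if c=='wrist':
        s=env.observe(); H=np.array(k['hand_eye']); T=R.from_quat(s['eef_rot']).as_matrix()
        Rm=T@H[:3,:3]; p=T@H[:3,3]+s['tool_pos']
    else:
        q=np.array(k['rotation']); Rm=R.from_quat(q).as_matrix() if q.size==4 else q; p=np.array(k['position'])
    return f,k['cx'],k['cy'],Rm,p
def ray(C,u,v):
    f,cx,cy,Rm,p=C; d=Rm@np.array([(u-cx)/f,(v-cy)/f,1]); return p,d/np.linalg.norm(d)
def atz(C,u,v,z):
    p,d=ray(C,u,v); return p+d*(z-p[2])/d[2]
def proj(C,X):
    f,cx,cy,Rm,p=C; q=(np.asarray(X)-p)@Rm; return np.c_[f*q[...,0]/q[...,2]+cx,f*q[...,1]/q[...,2]+cy]
def tri(a,b):
    A=[np.eye(3)-np.outer(d,d) for p,d in (a,b)]; X=np.linalg.solve(A[0]+A[1],A[0]@a[0]+A[1]@b[0])
    return X,[np.linalg.norm(Ai@(X-p)) for Ai,(p,d) in zip(A,(a,b))]
E
python3 - <<'E'
from h import *
S,T=cam('scene'),cam('top')
P=lambda x,y:(x/2+180,y/2+90)
Q=lambda x,y:(x/2.5+150,y/2.5+110)
for n,a,b in [('orange grip',(149,411),(163,240)),('blue grip',(294,232),(415,248)),('post',(362,75),(686,192)),
  ('tipR',(428,79),(733,268)),('tipL',(419,105),(684,280)),('cornerR',(365,65),(713,187)),('obarR',(205,425),(240,238))]:
    print(n,*[np.round(v,4) for v in tri(ray(S,*P(*a)),ray(T,*Q(*b)))])
def seg(l,a,b,z):
    d=atz(T,*Q(*a),z)-atz(T,*Q(*b),z);print(l,np.round(atz(T,*Q(*a),z),3),np.round(atz(T,*Q(*b),z),3),'yaw',np.degrees(np.arctan2(-d[0],d[1])))
seg('obar',(115,246),(240,238),.14);seg('hook cross',(668,196),(713,187),.15);seg('tray',(613,252),(715,222),.01);seg('ocross',(130,183),(182,179),.15)
seg('bbar',(365,232),(467,266),.14);seg('tips',(684,280),(733,268),.15)
E
```

```text
orange grip [0.5519 0.2394 0.1595] [0.0007 0.0007]
blue grip [0.5472 0.0179 0.158 ] [0.0003 0.0003]
post [ 0.6008 -0.225   0.1482] [0.0012 0.0012]
tipR [ 0.5363 -0.2685  0.1383] [0.0018 0.0018]
tipL [ 0.5256 -0.2235  0.1391] [0.0027 0.0027]
cornerR [ 0.6079 -0.2509  0.141 ] [0.0003 0.0003]
obarR [0.5529 0.1853 0.0527] [0.0085 0.0085]
obar [0.546 0.286 0.14 ] [0.555 0.175 0.14 ] yaw 4.521797310532158
hook cross [ 0.598 -0.208  0.15 ] [ 0.607 -0.248  0.15 ] yaw 12.156072586702601
tray [ 0.554 -0.185  0.01 ] [ 0.587 -0.29   0.01 ] yaw 17.11372308708478
ocross [0.602 0.272 0.15 ] [0.606 0.226 0.15 ] yaw 5.340389478588766
bbar [0.562 0.063 0.14 ] [ 0.533 -0.029  0.14 ] yaw -17.620319920922295
tips [ 0.523 -0.222  0.15 ] [ 0.534 -0.266  0.15 ] yaw 14.426676294191893
```

```bash
cat >> h.py <<'E'
def go(x,y,z,yaw):
    "print travel (tool axes) and turn about tool z to a pose: tool y along bar, tool x towards robot"
    s=env.observe(); M=R.from_quat(s['eef_rot']).as_matrix(); c,n=np.cos(np.radians(yaw)),np.sin(np.radians(yaw))
    G=np.array([[-c,-n,0],[-n,c,0],[0,0,-1]]).T
    print('t',round(float(s['time']),2),'travel',np.round(M.T@(np.array([x,y,z])-s['tool_pos']),4),'rot',np.round(R.from_matrix(M.T@G).as_rotvec(degrees=True),2))
E
python3 -c "
from h import *
go(.552,.239,.265,5)"
```

```text
t 0.4 travel [-0.3932 -0.1447 -0.0088] rot [-0.000e+00 -1.000e-02 -3.077e+01]
```

servo_tool:
  commands:
    - {"travel": [-0.393, -0.145, -0.009], "delta_rot": [0, 0, -30.8], "grip": 0.3}
    - {"travel": [-0.393, -0.145, -0.009], "delta_rot": [0, 0, -30.8], "grip": 0.3}
    - {"travel": [-0.393, -0.145, -0.009], "delta_rot": [0, 0, -30.8], "grip": 0.3}
    - {"travel": [-0.393, -0.145, -0.009], "delta_rot": [0, 0, -30.8], "grip": 0.3}
    - {"travel": [-0.393, -0.145, -0.009], "delta_rot": [0, 0, -30.8], "grip": 0.3}
    - {"travel": [-0.393, -0.145, -0.009], "delta_rot": [0, 0, -30.8], "grip": 0.3}
    - {"travel": [-0.393, -0.145, -0.009], "delta_rot": [0, 0, -30.8], "grip": 0.3}
    - {"travel": [-0.393, -0.145, -0.009], "delta_rot": [0, 0, -30.8], "grip": 0.3}
    - {"travel": [-0.393, -0.145, -0.009], "delta_rot": [0, 0, -30.8], "grip": 0.3}
    - {"travel": [-0.393, -0.145, -0.009], "delta_rot": [0, 0, -30.8], "grip": 0.3}
    - {"travel": [-0.393, -0.145, -0.009], "delta_rot": [0, 0, -30.8], "grip": 0.3}
    - {"travel": [-0.393, -0.145, -0.009], "delta_rot": [0, 0, -30.8], "grip": 0.3}

```text
time: 1.4
tool_pos: [0.5539, 0.2359, 0.2648]
eef_rot: [-0.042, 0.999, -0.0, -0.0]
force: [0.3, 0.5, 0.7]
width: 0.0596
```

servo_tool:
  commands:
    - {"travel": [0, 0, 0], "grip": 0.3}
    - {"travel": [0, 0, 0], "grip": 0.3}

```text
$.commands[0]: bad value
```

```bash
python3 - <<'E'
from h import *
C=cam('wrist'); im=env.get_image('wrist'); cv2.imwrite('pics/w1.png',im)
s=env.observe();print(s['time'],s['tool_pos'],s['eef_rot'],s['width'])
for d in env.outline_of('wrist','carrier_orange')[:2]:print(d['p'],np.array(d['bbox'])*[640,400,640,400])
E
```

```text
1.45 [0.55251073 0.2376331  0.26496476] [-4.24481517e-02  9.99098628e-01  4.83907937e-05 -2.89771941e-04] 0.05991488046105782
0.84 [323.968 190.96  126.4    81.92 ]
```

View pics/w1.png

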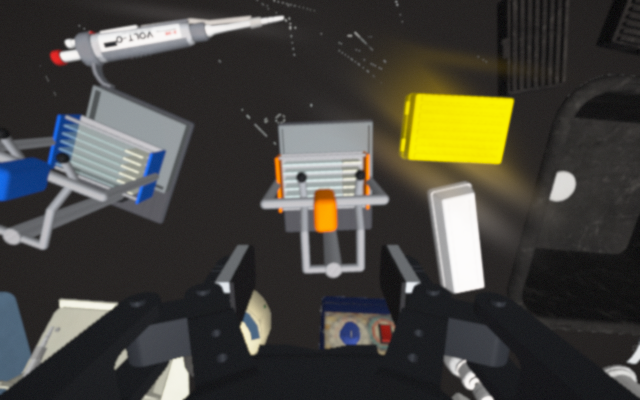

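Wrist view: the orange block is at about (326,212) px, between the fingers' columns. Its bar runs from (265,203) to (385,199), almost level in the picture, so the yaw is nearly right.

```bash
python3 - <<'E'
from h import *
C=cam('wrist'); im=cv2.imread('pics/w1.png').astype(int)
m=((im[...,2]>170)&(im[...,0]<110)&(im[...,1]<170)&(im[...,1]>60)).astype(np.uint8); m[:,:312]=0;m[:,342:]=0
n,l,st,ce=cv2.connectedComponentsWithStats(m);i=1+np.argmax(st[1:,4]);print(st[i],ce[i])
def P(x,y,yaw):
    c,s_=np.cos(np.radians(yaw)),np.sin(np.radians(yaw))
    B=np.array([[a,b,z] for a in(-.012,.012) for b in(-.008,.008) for z in(.142,.18)])
    X=np.c_[x+c*B[:,0]-s_*B[:,1],y+s_*B[:,0]+c*B[:,1],B[:,2]];q=proj(C,X);return q.min(0),q.max(0)
bx=st[i]
from scipy.optimize import least_squares
f=lambda p:np.r_[P(p[0],p[1],5)[0]-bx[:2],P(p[0],p[1],5)[1]-(bx[:2]+bx[2:4])]
r=least_squares(f,[.552,.239]);print(r.x,r.fun)
a,b=atz(C,265,203,.14),atz(C,385,199,.14);d=b-a;print(a,b,np.degrees(np.arctan2(-d[0],d[1])))
go(r.x[0],r.x[1],.176,5)
E
```

```text
[314 198  24  34 588] [324.81632653 213.62244898]
[0.55116003 0.24556535] [ 0.03665157 -6.66489961 -0.03521461  6.10029452]
[0.55334098 0.1980279  0.14      ] [0.54175561 0.29311727 0.14      ] 6.94648692938401
t 1.5 travel [-0.0001  0.0068  0.0891] rot [ 0.02 -0.03 -0.04]
```

servo_tool:
  commands:
    - {"travel": [0.002, 0.007, 0.03], "delta_rot": [0, 0, -0.5], "grip": 0.3}
    - {"travel": [0.002, 0.007, 0.06], "delta_rot": [0, 0, -0.5], "grip": 0.3}
    - {"travel": [0.002, 0.007, 0.08], "delta_rot": [0, 0, -0.5], "grip": 0.3}
    - {"travel": [0.002, 0.007, 0.089], "delta_rot": [0, 0, -0.5], "grip": 0.3}
    - {"travel": [0.002, 0.007, 0.089], "delta_rot": [0, 0, -0.5], "grip": 0.3}
    - {"travel": [0.002, 0.007, 0.089], "delta_rot": [0, 0, -0.5], "grip": 0.3}

```text
time: 2.0
tool_pos: [0.5487, 0.2466, 0.1772]
eef_rot: [-0.049, 0.999, 0.0, 0.0]
force: [0.6, 0.5, 1.0]
width: 0.0597
```

```bash
python3 - <<'E'
from h import *
im=env.get_image('wrist');a=env.get_image('scene')
cv2.imwrite('pics/w2.png',np.hstack([cv2.resize(im[100:400,200:450],None,fx=1.6,fy=1.6),cv2.resize(a[220:380,190:323],None,fx=3,fy=3)]))
E
```

```text
(no output)
```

View pics/w2.png

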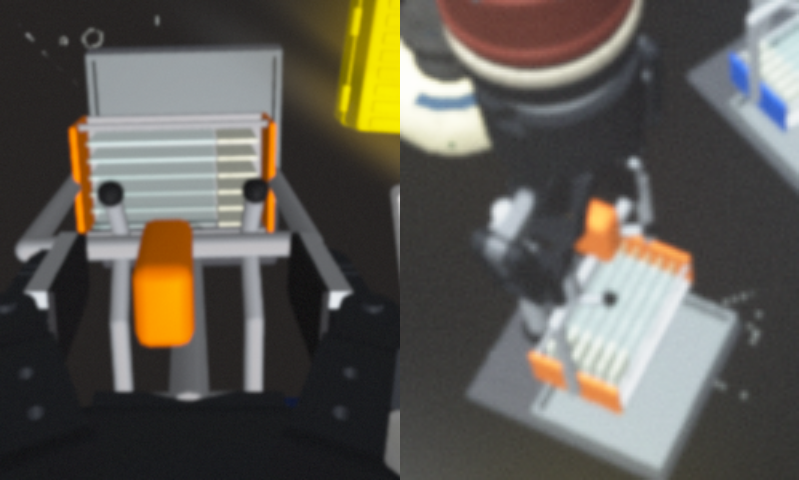

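Wrist crop: the block is centred about column 302 in full-picture pixels, and the fingers' midline is about 317. It sits roughly 6–7 mm towards -y, because the earlier reading was taken while the arm was still moving. I'll check x by projection.

```bash
python3 - <<'E'
from h import *
C=cam('wrist'); im=env.get_image('wrist').astype(int)
m=((im[...,2]>170)&(im[...,0]<110)&(im[...,1]<190)&(im[...,1]>60)).astype(np.uint8); m[:,:280]=0;m[:,325:]=0
n,l,st,ce=cv2.connectedComponentsWithStats(m);i=1+np.argmax(st[1:,4]);bx=st[i];print(bx,ce[i])
def P(x,y,yaw=5.5):
    c,s_=np.cos(np.radians(yaw)),np.sin(np.radians(yaw))
    B=np.array([[a,b,z] for a in(-.012,.012) for b in(-.008,.008) for z in(.142,.18)])
    X=np.c_[x+c*B[:,0]-s_*B[:,1],y+s_*B[:,0]+c*B[:,1],B[:,2]];q=proj(C,X);return q.min(0),q.max(0)
from scipy.optimize import least_squares
f=lambda p:np.r_[P(p[0],p[1])[0]-bx[:2],P(p[0],p[1])[1]-(bx[:2]+bx[2:4])]
r=least_squares(f,[.552,.239]);print(r.x,r.fun);go(r.x[0],r.x[1],.176,5.5)
a,b=atz(C,200+88/1.6,100+245/1.6,.14),atz(C,200+288/1.6,100+245/1.6,.14);print(a,b)
T=cam('top');k=proj(C,np.array([[.5487,.2466,.171]]));print(k)
E
```

```text
[ 285  260   37   52 1758] [303.36803185 285.37030717]
[0.55685879 0.24217502] [ -1.04787111 -18.17797626   1.05579772  16.22000874]
t 2.15 travel [-0.0065 -0.0047  0.0024] rot [0.02 0.17 0.05]
[0.55493858 0.21410225 0.14      ] [0.54844164 0.28099221 0.14      ]
[[316.21043735 276.63053659]]
```

servo_tool:
  commands:
    - {"travel": [-0.003, -0.0055, 0.001], "delta_rot": [0, 0, 0], "grip": 0.3}
    - {"travel": [-0.003, -0.0055, 0.001], "delta_rot": [0, 0, 0], "grip": 0.3}
    - {"travel": [-0.003, -0.0055, 0.001], "delta_rot": [0, 0, 0], "grip": 0.9}
    - {"travel": [-0.003, -0.0055, 0.001], "delta_rot": [0, 0, 0], "grip": 0.9}
    - {"travel": [-0.003, -0.0055, 0.001], "delta_rot": [0, 0, 0], "grip": 0.9}
    - {"travel": [-0.003, -0.0055, 0.001], "delta_rot": [0, 0, 0], "grip": 0.9}
    - {"travel": [-0.003, -0.0055, 0.001], "delta_rot": [0, 0, 0], "grip": 0.9}
    - {"travel": [-0.003, -0.0055, 0.001], "delta_rot": [0, 0, 0], "grip": 0.9}
  newtons: 60

```text
time: 2.82
tool_pos: [0.5526, 0.2404, 0.1755]
eef_rot: [-0.048, 0.999, -0.0, 0.0]
force: [-0.1, -0.7, 2.3]
width: 0.0151
```

servo_tool:
  commands:
    - {"travel": [0, 0, -0.005], "delta_rot": [0, 0, 0], "grip": 0.9}
    - {"travel": [0, 0, -0.012], "delta_rot": [0, 0, 0], "grip": 0.9}
    - {"travel": [0, 0, -0.02], "delta_rot": [0, 0, 0], "grip": 0.9}
    - {"travel": [0, 0, -0.028], "delta_rot": [0, 0, 0], "grip": 0.9}
    - {"travel": [0, 0, -0.034], "delta_rot": [0, 0, 0], "grip": 0.9}
    - {"travel": [0, 0, -0.034], "delta_rot": [0, 0, 0], "grip": 0.9}
    - {"travel": [0, 0, -0.034], "delta_rot": [0, 0, 0], "grip": 0.9}

```text
time: 3.4
tool_pos: [0.553, 0.2406, 0.21]
eef_rot: [-0.048, 0.999, 0.0, 0.001]
force: [-0.6, -0.5, -0.4]
width: 0.0151
```

```bash
python3 - <<'E'
from h import *
im=env.get_image('wrist');a=env.get_image('scene')
cv2.imwrite('pics/w3.png',np.hstack([cv2.resize(im[100:400,200:450],None,fx=1.6,fy=1.6),cv2.resize(a[220:380,190:323],None,fx=3,fy=3)]))
E
```

```text
(no output)
```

View pics/w3.png

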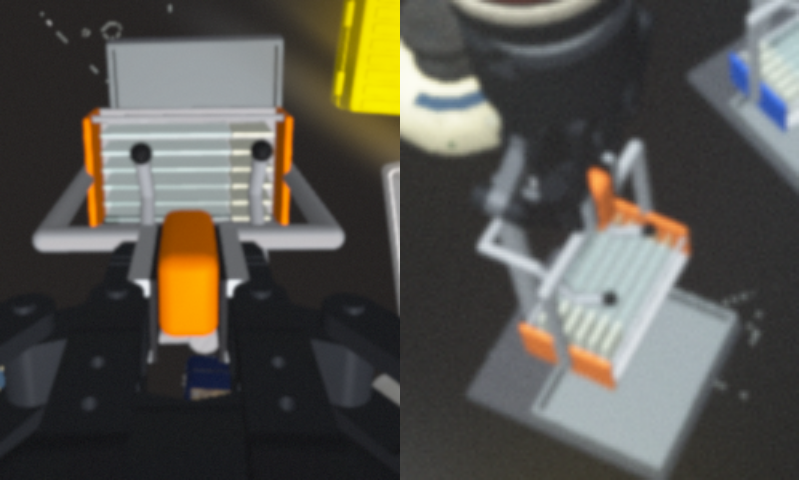

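The carrier came up with the bar clear of both prongs, and the block is firm between the pads. Next I withdraw 75 mm along the carrier's -x, then go up.

servo_tool:
  commands:
    - {"travel": [0.01, 0, 0], "delta_rot": [0, 0, 0], "grip": 0.9}
    - {"travel": [0.025, 0, 0], "delta_rot": [0, 0, 0], "grip": 0.9}
    - {"travel": [0.045, 0, 0], "delta_rot": [0, 0, 0], "grip": 0.9}
    - {"travel": [0.062, 0, 0], "delta_rot": [0, 0, 0], "grip": 0.9}
    - {"travel": [0.075, 0, 0], "delta_rot": [0, 0, 0], "grip": 0.9}
    - {"travel": [0.078, 0, 0], "delta_rot": [0, 0, 0], "grip": 0.9}
    - {"travel": [0.078, 0, -0.01], "delta_rot": [0, 0, 0], "grip": 0.9}
    - {"travel": [0.078, 0, -0.03], "delta_rot": [0, 0, 0], "grip": 0.9}
    - {"travel": [0.078, 0, -0.06], "delta_rot": [0, 0, 0], "grip": 0.9}
    - {"travel": [0.078, 0, -0.09], "delta_rot": [0, 0, 0], "grip": 0.9}
    - {"travel": [0.078, 0, -0.12], "delta_rot": [0, 0, 0], "grip": 0.9}
    - {"travel": [0.078, 0, -0.13], "delta_rot": [0, 0, 0], "grip": 0.9}

```text
time: 4.5
tool_pos: [0.4766, 0.2331, 0.3444]
eef_rot: [-0.048, 0.999, 0.0, 0.003]
force: [-0.1, -0.7, -1.2]
width: 0.0153
```

```bash
python3 - <<'E'
from h import *
s=env.observe();print(s['tool_pos'],s['width'],s['force'],s['joint_positions'])
a=env.get_image('scene');b=env.get_image('top')
cv2.imwrite('pics/w4.png',np.hstack([cv2.resize(a[105:205,335:435],None,fx=4,fy=4),cv2.resize(b[165:245,380:460],None,fx=5,fy=5)]))
yaw=14;c,n=np.cos(np.radians(yaw)),np.sin(np.radians(yaw))
hx,hy=.549,-.239
go(hx-.08*c,hy-.08*n,.34,yaw)
E
```

```text
[0.47658887 0.23310803 0.34443289] 0.015275993307845683 [-0.12997928 -0.74863546 -1.18540681] [ 2.08138402e-01 -7.45892664e-02  7.85875547e-02  1.71805953e+00
 -1.74200791e-05  1.11923484e-01]
t 4.6 travel [ 0.0524 -0.4887  0.0013] rot [ 0.01  0.24 -8.49]
```

View pics/w4.png

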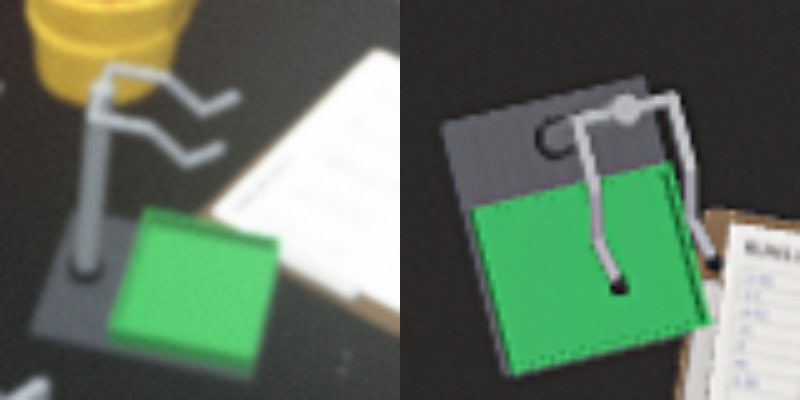

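Hook crops: both prongs' bends show clearly. In the scene crop the V bottoms are at (187,163) and (204,111); in the top crop they are at (597,240) and (693,217). I'll fit the hook model to these.

```bash
python3 - <<'E'
from h import *
from scipy.optimize import least_squares
S,T=cam('scene'),cam('top')
s=np.array([(93,120),(150,127),(187,163),(221,147),(113,72),(168,76),(204,111),(236,97)])/4+[335,105]
t=(np.array([(577,121),(596,185),(597,240),(619,285),(675,97),(692,162),(693,217),(714,262)])-[400,0])/5+[380,165]
B=np.array([[x,y,z] for y in(.022,-.022) for x,z in((.054,.0094),(.022,.0094),(0,-.0091),(-.022,.0094))])
def f(p,raw=False):
    c,n=np.cos(p[3]),np.sin(p[3])
    X=np.c_[p[0]+c*B[:,0]-n*B[:,1],p[1]+n*B[:,0]+c*B[:,1],p[2]+B[:,2]]
    return np.r_[(proj(S,X)-s).ravel(),(proj(T,X)-t).ravel()]
r=least_squares(f,[.549,-.239,.14,.24],loss='soft_l1');print(r.x,np.degrees(r.x[3]));print(np.round(f(r.x).reshape(2,8,2),1).tolist())
yaw=np.degrees(r.x[3]);c,n=np.cos(r.x[3]),np.sin(r.x[3])
go(r.x[0]-.08*c,r.x[1]-.08*n,.34,yaw)
print(proj(cam('top'),np.array([[.552,.241,.14]])))
E
```

```text
[ 0.55001913 -0.24087817  0.13313488  0.23401809] 13.40824871098479
[[[-0.4, -0.4], [-0.4, 0.7], [-0.6, 0.0], [1.8, -0.3], [-0.7, -0.7], [-0.5, 1.0], [-0.8, 0.5], [1.9, -0.5]], [[0.6, -0.3], [0.1, 0.7], [0.2, -0.4], [0.2, -0.2], [-0.2, 0.3], [-0.2, 1.1], [-0.4, 0.0], [0.1, 0.1]]]
t 4.6 travel [ 0.0516 -0.4899  0.0013] rot [ 0.01  0.24 -7.89]
[[216.35868229 206.17040623]]
```

servo_tool:
  commands:
    - {"travel": [0.001, -0.01, 0], "delta_rot": [0, 0, 0], "grip": 0.9}
    - {"travel": [0.002, -0.03, 0], "delta_rot": [0, 0, -0.5], "grip": 0.9}
    - {"travel": [0.005, -0.055, 0], "delta_rot": [0, 0, -1], "grip": 0.9}
    - {"travel": [0.008, -0.083, 0], "delta_rot": [0, 0, -1.5], "grip": 0.9}
    - {"travel": [0.011, -0.111, 0], "delta_rot": [0, 0, -2], "grip": 0.9}
    - {"travel": [0.014, -0.139, 0], "delta_rot": [0, 0, -2.5], "grip": 0.9}
    - {"travel": [0.017, -0.167, 0], "delta_rot": [0, 0, -3], "grip": 0.9}
    - {"travel": [0.02, -0.195, 0], "delta_rot": [0, 0, -3.5], "grip": 0.9}
    - {"travel": [0.023, -0.223, 0], "delta_rot": [0, 0, -4], "grip": 0.9}
    - {"travel": [0.026, -0.251, 0], "delta_rot": [0, 0, -4.5], "grip": 0.9}
    - {"travel": [0.029, -0.279, 0], "delta_rot": [0, 0, -5], "grip": 0.9}
    - {"travel": [0.032, -0.307, 0], "delta_rot": [0, 0, -5.5], "grip": 0.9}

```text
time: 5.6
tool_pos: [0.4718, -0.0774, 0.3371]
eef_rot: [-0.096, 0.995, 0.001, -0.001]
force: [0.6, -0.1, -1.1]
width: 0.0151
```

```bash
python3 - <<'E'
from h import *
s=env.observe();print(s['tool_pos'],s['width'],s['force'])
yaw=13.4;c,n=np.cos(np.radians(yaw)),np.sin(np.radians(yaw))
go(.550-.08*c,-.241-.08*n,.345,yaw)
E
```

```text
[ 0.47175815 -0.07742711  0.33705575] 0.0150642236590103 [ 0.62077089 -0.1178104  -1.05498331]
t 5.6 travel [ 0.0345 -0.1788 -0.0082] rot [ 0.1  -0.14 -2.36]
```

servo_tool:
  commands:
    - {"travel": [0.005, -0.026, -0.002], "delta_rot": [0, 0, -0.4], "grip": 0.9}
    - {"travel": [0.01, -0.052, -0.004], "delta_rot": [0, 0, -0.8], "grip": 0.9}
    - {"travel": [0.015, -0.078, -0.006], "delta_rot": [0, 0, -1.2], "grip": 0.9}
    - {"travel": [0.02, -0.104, -0.006], "delta_rot": [0, 0, -1.6], "grip": 0.9}
    - {"travel": [0.025, -0.13, -0.006], "delta_rot": [0, 0, -2], "grip": 0.9}
    - {"travel": [0.03, -0.155, -0.006], "delta_rot": [0, 0, -2.4], "grip": 0.9}
    - {"travel": [0.034, -0.172, -0.006], "delta_rot": [0, 0, -2.4], "grip": 0.9}
    - {"travel": [0.0345, -0.179, -0.006], "delta_rot": [0, 0, -2.4], "grip": 0.9}
    - {"travel": [0.0345, -0.179, -0.006], "delta_rot": [0, 0, -2.4], "grip": 0.9}
    - {"travel": [0.0345, -0.179, -0.006], "delta_rot": [0, 0, -2.4], "grip": 0.9}
    - {"travel": [0.0345, -0.179, -0.006], "delta_rot": [0, 0, -2.4], "grip": 0.9}

```text
time: 6.52
tool_pos: [0.473, -0.257, 0.3449]
eef_rot: [-0.117, 0.993, 0.0, -0.0]
force: [0.1, 0.2, -1.3]
width: 0.0151
```

```bash
python3 - <<'E'
from h import *
s=env.observe();print(s['tool_pos'],s['width'],s['force'])
yaw=13.4;c,n=np.cos(np.radians(yaw)),np.sin(np.radians(yaw))
for d,z in((.08,.212),(0,.212),(0,.1755)):go(.550-d*c,-.241-d*n,z,yaw)
E
```

```text
[ 0.47300408 -0.25698372  0.34485197] 0.01510847321575134 [ 0.09473063  0.17324446 -1.33543508]
t 6.52 travel [ 0.0014 -0.0024  0.1329] rot [ 0.06 -0.02  0.07]
t 6.52 travel [-0.0786 -0.0025  0.1328] rot [ 0.06 -0.02  0.07]
t 6.52 travel [-0.0787 -0.0026  0.1693] rot [ 0.06 -0.02  0.07]
```

servo_tool:
  commands:
    - {"travel": [0.001, -0.0025, 0.015], "delta_rot": [0, 0, 0], "grip": 0.9}
    - {"travel": [0.001, -0.0025, 0.04], "delta_rot": [0, 0, 0], "grip": 0.9}
    - {"travel": [0.001, -0.0025, 0.07], "delta_rot": [0, 0, 0], "grip": 0.9}
    - {"travel": [0.001, -0.0025, 0.1], "delta_rot": [0, 0, 0], "grip": 0.9}
    - {"travel": [0.001, -0.0025, 0.12], "delta_rot": [0, 0, 0], "grip": 0.9}
    - {"travel": [0.001, -0.0025, 0.132], "delta_rot": [0, 0, 0], "grip": 0.9}
    - {"travel": [0.001, -0.0025, 0.132], "delta_rot": [0, 0, 0], "grip": 0.9}
    - {"travel": [0.001, -0.0025, 0.132], "delta_rot": [0, 0, 0], "grip": 0.9}

```text
time: 7.18
tool_pos: [0.4728, -0.26, 0.2139]
eef_rot: [-0.117, 0.993, 0.0, 0.0]
force: [0.6, -0.5, -0.9]
width: 0.0151
```

```bash
python3 - <<'E'
from h import *
s=env.observe();print(s['tool_pos'],s['width'],s['force'])
w=env.get_image('wrist');a=env.get_image('scene')
cv2.imwrite('pics/w5.png',np.hstack([cv2.resize(w[100:400,190:440],None,fx=1.6,fy=1.6),cv2.resize(a[95:215,335:435],None,fx=4,fy=4)]))
E
```

```text
[ 0.47284877 -0.26001469  0.21388238] 0.015091724199656677 [ 0.62735652 -0.46560657 -0.91889288]
```

View pics/w5.png

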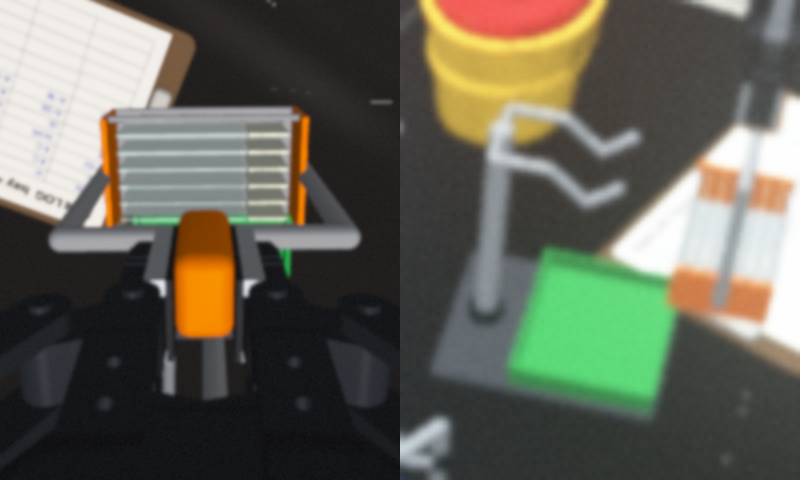

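The carrier is still held level, the hook is clear ahead, and both V bends are visible in the scene crop at (587,200) and (602,150). Advancing 79 mm.

servo_tool:
  commands:
    - {"travel": [-0.01, 0, 0], "delta_rot": [0, 0, 0], "grip": 0.9}
    - {"travel": [-0.025, 0, 0], "delta_rot": [0, 0, 0], "grip": 0.9}
    - {"travel": [-0.04, 0, 0], "delta_rot": [0, 0, 0], "grip": 0.9}
    - {"travel": [-0.055, 0, 0], "delta_rot": [0, 0, 0], "grip": 0.9}
    - {"travel": [-0.068, 0, 0], "delta_rot": [0, 0, 0], "grip": 0.9}
    - {"travel": [-0.076, 0, 0], "delta_rot": [0, 0, 0], "grip": 0.9}
    - {"travel": [-0.0795, 0, 0], "delta_rot": [0, 0, 0], "grip": 0.9}
    - {"travel": [-0.0795, 0, 0], "delta_rot": [0, 0, 0], "grip": 0.9}
    - {"travel": [-0.0795, 0, 0], "delta_rot": [0, 0, 0], "grip": 0.9}

```text
time: 8.03
tool_pos: [0.55, -0.2422, 0.2135]
eef_rot: [-0.117, 0.993, -0.0, -0.0]
force: [0.2, -0.2, -1.6]
width: 0.0151
```

```bash
python3 - <<'E'
from h import *
s=env.observe();print(s['tool_pos'],s['width'],s['force'])
go(.55,-.241,.1755,13.4)
w=env.get_image('wrist');a=env.get_image('scene')
cv2.imwrite('pics/w6.png',np.hstack([cv2.resize(w[100:400,190:440],None,fx=1.6,fy=1.6),cv2.resize(a[95:215,335:435],None,fx=4,fy=4)]))
E
```

```text
[ 0.55002054 -0.24221078  0.21350415] 0.015064277938231918 [ 0.16757144 -0.18994381 -1.60681082]
t 8.03 travel [-0.0003  0.0012  0.038 ] rot [-0.   -0.    0.04]
```

View pics/w6.png

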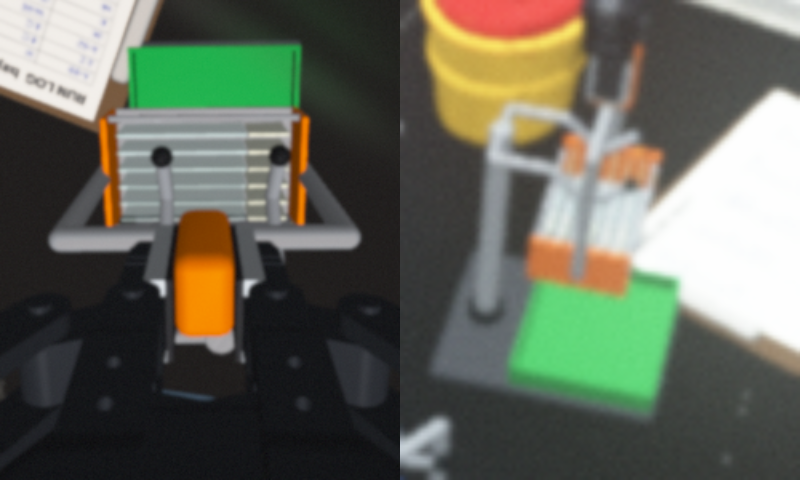

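The prong tips appear at (162,157) and (280,155) in the crop, almost the same picture as over the first hook. I'll shift about 5 mm along +y to centre, then lower.

servo_tool:
  commands:
    - {"travel": [0, 0.005, 0], "delta_rot": [0, 0, 0], "grip": 0.9}
    - {"travel": [0, 0.005, 0.006], "delta_rot": [0, 0, 0], "grip": 0.9}
    - {"travel": [0, 0.005, 0.012], "delta_rot": [0, 0, 0], "grip": 0.9}
    - {"travel": [0, 0.005, 0.018], "delta_rot": [0, 0, 0], "grip": 0.9}
    - {"travel": [0, 0.005, 0.024], "delta_rot": [0, 0, 0], "grip": 0.9}
    - {"travel": [0, 0.005, 0.029], "delta_rot": [0, 0, 0], "grip": 0.9}
    - {"travel": [0, 0.005, 0.032], "delta_rot": [0, 0, 0], "grip": 0.9}
    - {"travel": [0, 0.005, 0.032], "delta_rot": [0, 0, 0], "grip": 0.9}
    - {"travel": [0, 0.005, 0.032], "delta_rot": [0, 0, 0], "grip": 0.9}

```text
time: 8.88
tool_pos: [0.5488, -0.2373, 0.1811]
eef_rot: [-0.117, 0.993, 0.0, -0.0]
force: [0.6, -0.9, -0.6]
width: 0.0149
```

servo_tool:
  commands:
    - {"travel": [0, 0, 0.002], "delta_rot": [0, 0, 0], "grip": 0.9}
    - {"travel": [0, 0, 0.004], "delta_rot": [0, 0, 0], "grip": 0.9}
    - {"travel": [0, 0, 0.005], "delta_rot": [0, 0, 0], "grip": 0.9}
    - {"travel": [0, 0, 0.005], "delta_rot": [0, 0, 0], "grip": 0.9}
    - {"travel": [0, 0, 0.005], "delta_rot": [0, 0, 0], "grip": 0.9}

```text
time: 9.3
tool_pos: [0.5493, -0.2374, 0.1766]
eef_rot: [-0.117, 0.993, -0.0, 0.0]
force: [1.4, 0.4, 1.2]
width: 0.0149
```

servo_tool:
  commands:
    - {"travel": [-0.0005, 0, 0.001], "delta_rot": [0, 0, 0], "grip": 0.9}
    - {"travel": [-0.0005, 0, 0.0015], "delta_rot": [0, 0, 0], "grip": 0.9}
    - {"travel": [-0.0005, 0, 0.0015], "delta_rot": [0, 0, 0], "grip": 0.9}
    - {"travel": [-0.0005, 0, 0.0015], "delta_rot": [0, 0, 0], "grip": 0.9}

```text
time: 9.63
tool_pos: [0.5501, -0.2373, 0.1757]
eef_rot: [-0.117, 0.993, -0.0, 0.001]
force: [2.2, 1.1, 5.4]
width: 0.0153
```

```bash
python3 - <<'E'
from h import *
w=env.get_image('wrist');a=env.get_image('scene')
cv2.imwrite('pics/w7.png',np.hstack([cv2.resize(w[100:400,190:440],None,fx=1.6,fy=1.6),cv2.resize(a[95:215,335:435],None,fx=4,fy=4)]))
E
```

```text
(no output)
```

View pics/w7.png

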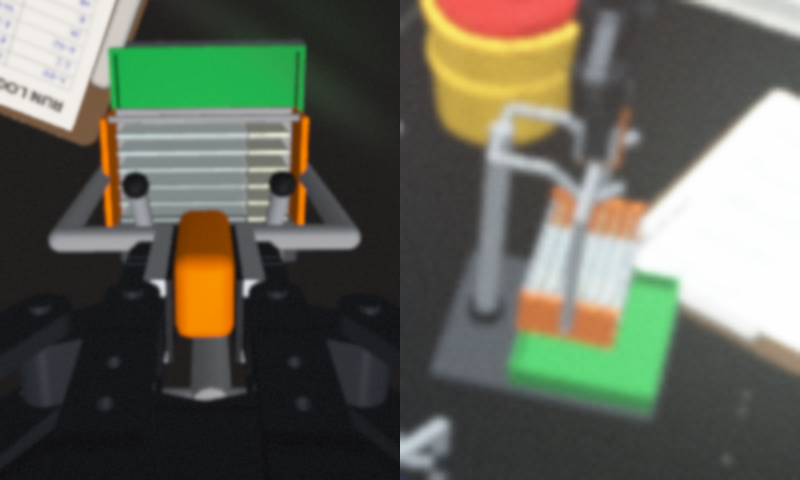

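The bar is seated in the V of both prongs, at the same height as on the first hook and centred to about 1–2 mm. Upward force is 5 N. Releasing and retreating upward.

servo_tool:
  commands:
    - {"travel": [0, 0, 0], "delta_rot": [0, 0, 0], "grip": 0.75}
    - {"travel": [0, 0, 0], "delta_rot": [0, 0, 0], "grip": 0.65}
    - {"travel": [0, 0, 0], "delta_rot": [0, 0, 0], "grip": 0.5}
    - {"travel": [0, 0, 0], "delta_rot": [0, 0, 0], "grip": 0.4}
    - {"travel": [0, 0, 0], "delta_rot": [0, 0, 0], "grip": 0.4}
    - {"travel": [0, 0, -0.01], "delta_rot": [0, 0, 0], "grip": 0.4}
    - {"travel": [0, 0, -0.03], "delta_rot": [0, 0, 0], "grip": 0.4}
    - {"travel": [0, 0, -0.06], "delta_rot": [0, 0, 0], "grip": 0.4}
    - {"travel": [0, 0, -0.09], "delta_rot": [0, 0, 0], "grip": 0.4}
    - {"travel": [0, 0, -0.11], "delta_rot": [0, 0, 0], "grip": 0.4}
    - {"travel": [0, 0, -0.12], "delta_rot": [0, 0, 0], "grip": 0.4}
    - {"travel": [0, 0, -0.12], "delta_rot": [0, 0, 0], "grip": 0.4}

```text
time: 10.73
tool_pos: [0.5501, -0.2377, 0.2979]
eef_rot: [-0.117, 0.993, -0.001, 0.002]
force: [0.3, 1.1, -0.2]
width: 0.0513
```

```bash
python3 - <<'E'
from h import *
s=env.observe();print(s['time'],s['tool_pos'],s['width'],s['force'])
w=env.get_image('wrist');a=env.get_image('scene')
cv2.imwrite('pics/w8.png',np.hstack([cv2.resize(w[100:400,190:440],None,fx=1.6,fy=1.6),cv2.resize(a[95:335,255:455],None,fx=2,fy=2)]))
for t in ["carrier_orange","carrier_blue"]:
    print(t,[(round(d['p'],2),np.round(np.array(d['bbox'])*[640,400,640,400],1)) for d in env.search_frame('scene',t)[:2]])
E
```

```text
10.7333 [ 0.550129   -0.23773262  0.29785274] 0.051323023450416574 [ 0.25484359  1.06650434 -0.18718772]
carrier_orange [(0.73, array([378.7, 151.5,  35.8,  61.4]))]
carrier_blue [(0.63, array([325.1, 229.3,  51.3,  66.6]))]
```

View pics/w8.png

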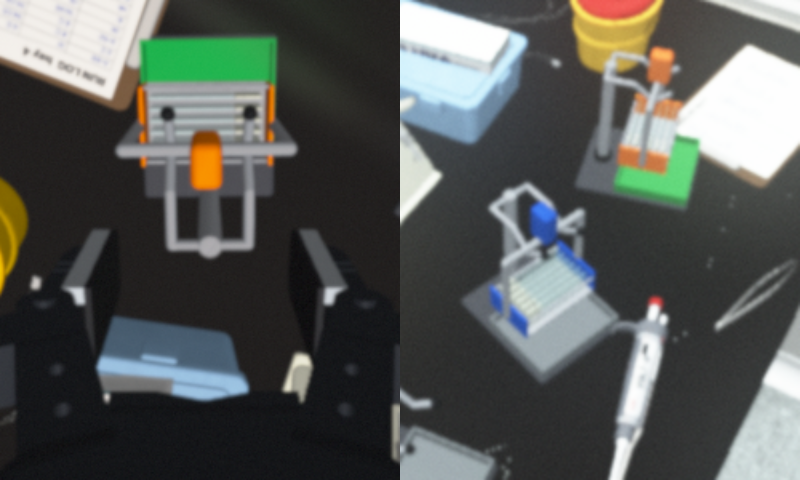

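The orange carrier hangs level and centred with its bar in both prongs over the green tray. The gripper is clear above it, and the blue carrier is where it was. Handing in.

```bash
python3 -c "
from cell import env
env.job_done()"
```

```text
the job is handed in; nothing more can be done
```

The orange carrier now hangs on the hook over the green tray, with its bar down in both prongs, and I handed the job in after about 11 s of robot time. I lifted it 34 mm off its hook, drew it back 78 mm and carried it level over the blue carrier. I then brought it in above the empty hook, lowered it until contact and let go.

- **Seating:** when the bar touched down, the tool was at the same height as when I took the carrier off its first hook (z 0.1757 against 0.1755 m). The upward force at contact was about 5 N.
- **After release:** the last pictures show the carrier level and centred between the prongs, with the gripper 12 cm above it and touching nothing. The blue carrier's detection moved by about 1 pixel, with the box a few pixels smaller, and it looks undisturbed.
- **Disagreements:**
  - The first wrist-camera fix on the orange grip was about 6 mm off sideways because the arm was still moving. I corrected it from close up before gripping.
  - The hook model fit put the hook 7 mm too low, so I used the stated height, which the contact confirmed.
  - One move call was refused for a missing field and had no effect.

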